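# Hold the case lid at 60 degrees for fitting its stay

## Robot

A 6-joint arm with a two-finger parallel gripper is mounted at the origin on a cart in front of the work surface, level with it; the furniture and walls round the work are solid. World frame = base frame: x ahead of the robot, y to its left, z up, the work surface at z = 0. Lengths are in m, angles in degrees, forces in N, time in s.
With the tool pointing down it reaches from about 0.15 to 0.775 m from the base axis. Payload 6.1 kg.
Tool frame: the origin (TCP) lies on the centre line of the jaws, within the pads' length; the fingertips stand 8 mm ahead of it and the grasp point (between the pads) lies 11 mm behind it; z points along the fingers, y is the direction in which the jaws open and shut (so a half turn about z gives the same grasp; the last joint's range is limited). The gripper opens to 85 mm and grips with 20 to 120 N. Pads are 22 mm wide; open, the fingers measure 114 mm over their backs; the gripper's body (76 mm by 85 mm) begins 54 mm behind the grasp point. The pads swing forward as they close: fully open they stand 13 mm farther back than shut.
Start: joints at [0, 7.208, -2.269, 80.523, 0, 90], TCP at [0.525, -0, 0.239] pointing down, gripper open.
Joint ranges: [-155.77, 155.77], [-54.66, 111.73], [-72.52, 77.12], [-102.08, 115.82], [-83.92, 84.16], [-180, 180]. Speed limits (degrees/s): [136.94, 136.94, 172.46, 180, 180, 180].

## Interface

Orientations are given as a 3x3 rotation matrix whose columns are the frame's x, y, z axes.
In Python, from workcell import arm gives the robot as it stands.
- The arm moves only by the tool step_arm, never from a script. Its argument "increments" is a list of rows, each an object of numbers: "fingers": the gripper command: -1 is fully open, 1 is shut, values between are in proportion; "x", "y", "z": the shift along the tool's x, y, z in m; "twist": the turn about the tool's z in rad. In form: [{"fingers": .., "x": .., "y": .., "z": .., "twist": ..}, ...]. A call has 1 to 20 rows; each row shifts and turns the pose as measured when the row begins, along the tool's axes as they then stand; what a row does not reach is not made up. A row lasts 1/10 s, in which the tool goes at most 50 mm and 8.59 degrees, less where a joint would pass 70% of its speed; a pose out of reach is approached as far as the arm can. A call with a gripper value outside its range is refused whole. The fingers move at their own pace and stop on an object; the grip force is fixed at half the most. Time passes only in rows, so rows that do not move let the fingers close. It gives the time, the measured TCP pose, the force and the opening at its end, in the units of the state.
- arm.state(): the state, without advancing time (a new reading comes with each control period).
- arm.get_image(name): name is "scene" or "side" or "wrist"; returns a dict with "color" (400x640x3 uint8, red, green, blue), "mtx" (3x3 intrinsics, pixels), "cam_to_world" (4x4, takes a point from camera to world coordinates). Camera axes: x right, y down, z forward; pixel columns grow to the right and rows downward; lengths in m; the calibration is good to about 2 mm. A picture is of the moment at which its call begins. There is no depth.
- arm.hand_in(): hands the job in, once; it reports no verdict.
The state is a dict: "time": time; "joint_positions": joint angles; "joint_vel": joint speeds; "effort": joint torques, N m; "eef_pos": TCP position; "ee_rot": TCP orientation; "contact_force": force on the tool from outside, world axes, zero at the start; "wrist_torque": the same for the moment, N m; "finger_gap": finger opening in m.
Only numpy, scipy, OpenCV 4.12 (cv2) and the standard library are available. Lean on these libraries where they do the work, as an engineer would, in place of code of your own. Each camera call takes 0.05 s, during which the arm holds its last target.

## Task

The repair plate glued on the lid of the plywood case has set, and the new lid stay comes next. Lift the stone weight off the lid and set it down on the bench, and swing the catch at the front of the case off its stud; then raise the lid to 60 degrees from shut and keep holding it there, still, because without its stay it falls shut: finish while holding it. Do not drop the stone or let the lid fall, and leave everything else on the bench where it is.

Things in the scene. Friction and masses are not known exactly. Their poses are not given: they have to be found in the camera images.
- case: plywood case with aluminium edges, fixed to the bench; 220 mm deep (its x), 300 mm wide (its y), 123 mm high with the lid shut. Origin: centre of its underside, on the bench. Its x axis points from its front (towards the robot) to its back, z up. The lid is its top 30 mm (seam 93 mm up), hinged along the back; the lid's top is flat but for the handle
- lid_handle (a point): middle of the steel bow handle on top of the lid: a round bar of 12 mm diameter that runs along the case's y, straight for 88 mm between its two legs, its axis 40 mm above the lid's top, 72 mm in front of the case's centre and 38 mm behind its front face; it moves with the lid. Open space all round it
- lid_hinge (a point): middle of the lid's hinge axis, which runs along the case's y: 115 mm behind the case's centre, 93 mm above the bench
- lid (a joint): opening angle of the lid in rad: 0 shut, 1.047 is 60 degrees; the front edge rises as it grows (to 1.75 at most). The lid weighs 0.45 to 0.7 kg and falls shut when let go below about 90 degrees
- catch (a joint): angle of the flat steel swing catch on the middle of the case's front, in rad: 0 upright, with its hook over the stud on the lid's front (the lid cannot rise); it grows as the top of the catch swings to the left as seen from the robot (towards the case's +y) and down, to 1.65. Free of the stud from about 0.4; it stays where it is left, and needs about 0.6 N at its knob
- catch_knob (a point): middle of the catch's thumb knob: a steel pin of 10 mm diameter (12 mm at its head) that sticks out to the front (the case's -x), 120 mm above the bench with the catch upright; this point lies 18 mm in front of the case's front face, the knob's free end 12 mm farther. The catch and the stud (14 mm below the knob) stand up to 12 mm off the face: push the knob farther out than that
- catch_pivot (a point): the catch's pivot on the case's front, 58 mm above the bench and 62 mm below the knob; the catch turns about the case's x axis through it
- stone_center (a point): centre (half-way up) of the smooth brown stone that serves as a weight: 38 mm (its x) by 52 mm (its y) by 27 mm high, 0.06 to 0.11 kg; it lies on the lid behind the handle. Its z axis points up
- lid_stay: the new lid stay, a slotted flat steel bar 128 mm long with a small angle at one end, lying on the bench to the left; origin at its underside's centre. Leave it
- screwdriver: screwdriver with black handle, about 170 mm long, lying on the bench to the left of the case; origin under its middle. Leave it
- glue_near: white and blue glue dispenser, 81 x 149 x 132 mm, standing on the bench to the left; origin at its underside's centre. Leave it
- tape_roll: roll of cream tape, 87 mm across, 19 mm high, lying flat on the bench to the right of the case; origin at its underside's centre. Leave it
- jar_a: jar with white lid, 52 mm across, 94 mm high, standing on the bench to the right; origin at its underside's centre. Leave it

How it is judged (in metres and radians):
On the way, in this order (a step that is already met when the one before it is completed fails the run):
1. the stone stands on the bench, let go, and the catch is off its stud, while the lid is still shut (height (world z) of stone_center below 0.02 m and linear speed of stone_weight below 0.05 m/s and contact force between the fingers and stone_weight below 0.05 N and value of joint catch above 0.4 rad and value of joint lid below 0.06 rad), for 0.2 s.
2. the lid is raised past 35 degrees by the gripper (value of joint lid above 0.61 rad and contact force between the fingers and lid above 0.3 N), for 0.1 s.
At the end, for the whole second after the job is handed in: the lid is held by the gripper at 60 degrees (55 to 65), still; the catch is off its stud (over 0.4 rad); the stone lies flat on the bench, at rest and let go (value of joint lid between 0.96 and 1.135 rad and velocity of joint lid between -0.05 and 0.05 rad/s and contact force between the fingers and lid above 0.3 N and contact force between stone_weight and lid below 0.05 N and value of joint catch above 0.4 rad and height (world z) of stone_center between 0.007 and 0.02 m and angle between stone_center's own z axis and vertical below 0.2 rad and linear speed of stone_weight below 0.03 m/s and contact force between the fingers and stone_weight below 0.05 N); the arm keeps its last pose, push and grip.
It fails at once if the lid falls (shuts faster than 1.5 rad/s) (velocity of joint lid below -1.5 rad/s).
It fails at once if the stone is dropped or flung (linear speed of stone_weight above 0.6 m/s and contact force between the fingers and stone_weight below 0.01 N).
It fails at once if another thing on the bench is moved by more than 3 cm (distance of any of lid_stay, screwdriver, glue_near, tape_roll, jar_a from where it was at the start of the episode above 0.03 m).
It also fails if it takes over 64 s, if anything falls off the work surface, if the arm or the gripper's body presses on something with over 40 N, if the wrist force passes 120 N, or if a joint passes its speed limit or range.

## Working session

There is one attempt and no reset: what is moved stays moved. The work goes in short steps, Python scripts to look and compute and a tool call to move; the robot and the scene stay as the last step left them, time stands still between calls to the robot, and variables do not carry over. Pictures are saved under pics/ and viewed, and the job is handed in when it is done.

Besides the shell and the picture viewer there is one more tool, called by a JSON object that holds its "method" and its "body". step_arm: Moves the arm, as the interface text tells. Its arguments: {"type":"object","properties":{"increments":{"type":"array","items":{"type":"object","properties":{"fingers":{"type":"number"},"x":{"type":"number"},"y":{"type":"number"},"z":{"type":"number"},"twist":{"type":"number"}}}}},"required":["increments"]}

```bash
ls; mkdir -p pics
python3 - <<'E'
from workcell import arm
import cv2
s=arm.state();print(s)
for n in("scene","side","wrist"):
    im=arm.get_image(n);cv2.imwrite(f"pics/{n}0.png",im["color"][:,:,::-1]);print(n,im["mtx"].tolist(),im["cam_to_world"].round(4).tolist())
E
```

```text
pics
{'time': 0.0, 'joint_positions': array([ 1.46089106e-03,  7.23922365e+00, -2.32623537e+00,  8.05222116e+01,
        1.00169507e-03,  8.99986347e+01]), 'joint_vel': array([-0.10379988,  0.0154347 , -0.01948393,  0.0952267 , -0.01706322,
        0.07726383]), 'effort': array([-1.88969068e-03, -4.35916471e+01,  3.52923596e+01,  1.73015334e-02,
       -7.00984879e-05, -2.14169546e-05]), 'eef_pos': array([5.24614512e-01, 1.84026118e-05, 2.38548534e-01]), 'ee_rot': array([[-4.93002205e-05,  9.99998828e-01, -1.53014064e-03],
       [ 9.99999999e-01,  4.93269698e-05,  1.74438625e-05],
       [ 1.75193193e-05, -1.53013978e-03, -9.99998829e-01]]), 'contact_force': array([ 0.63090316, -0.27292844,  0.66781186]), 'wrist_torque': array([ 0.02866439,  0.06455119, -0.01215858]), 'finger_gap': 0.08492483897215769}
scene [[479.4617245320412, 0.0, 327.52688913716673], [0.0, 479.4617245320412, 205.27183335833377], [0.0, 0.0, 1.0]] [[0.8128, -0.3072, 0.495, -0.0971], [-0.5826, -0.4229, 0.6941, -0.8872], [-0.0039, -0.8525, -0.5227, 0.8314], [0.0, 0.0, 0.0, 1.0]]
side [[383.5767434102667, 0.0, 323.1207883069061], [0.0, 383.5767434102667, 194.9688377743363], [0.0, 0.0, 1.0]] [[-0.8136, -0.3545, 0.4608, 0.0423], [-0.581, 0.4651, -0.6679, 0.8109], [0.0224, -0.8112, -0.5844, 0.814], [0.0, 0.0, 0.0, 1.0]]
wrist [[303.00264685565594, 0.0, 320.23137023807175], [0.0, 303.00264685565594, 196.9299039980421], [0.0, 0.0, 1.0]] [[1.0, 0.0005, -0.0011, 0.5248], [0.0002, -0.9618, -0.2739, 0.0704], [-0.0012, 0.2739, -0.9618, 0.3744], [0.0, 0.0, 0.0, 1.0]]
```

View pics/scene0.png

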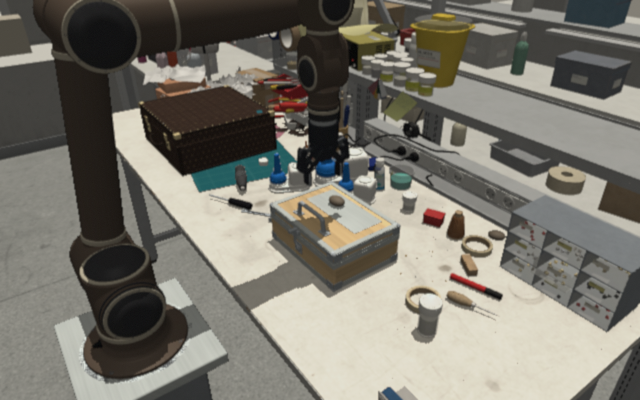

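View pics/side0.png

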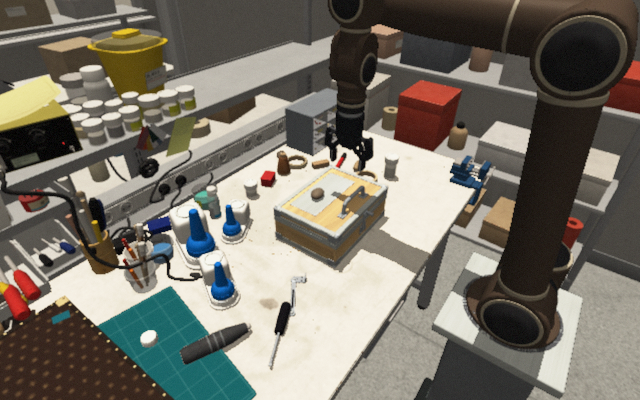

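View pics/wrist0.png

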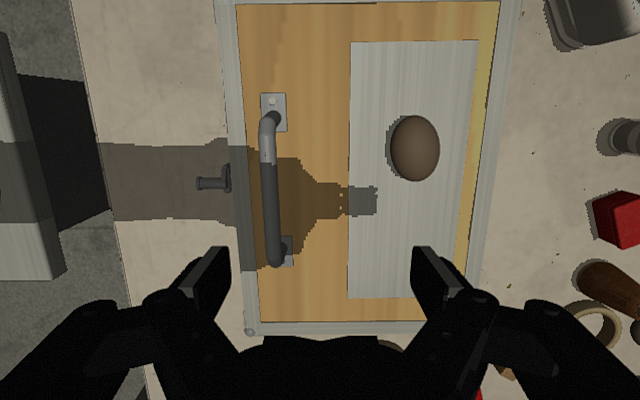

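```bash
cat > h.py <<'E'
import numpy as np,cv2
from workcell import arm
def grab(n,f=None):
    im=arm.get_image(n)
    if f: cv2.imwrite(f"pics/{f}.png",im["color"][:,:,::-1])
    return im
def ray(im,u,v,z):
    d=im["cam_to_world"][:3,:3]@np.linalg.solve(im["mtx"],[u,v,1]);c=im["cam_to_world"][:3,3]
    return c+d*(z-c[2])/d[2]
def proj(im,p):
    T=im["cam_to_world"];q=T[:3,:3].T@(np.asarray(p)-T[:3,3]);r=im["mtx"]@q;return r[:2]/r[2]
def crop(im,f,x0,y0,x1,y1,k):
    c=im["color"][y0:y1,x0:x1,::-1];cv2.imwrite(f"pics/{f}.png",cv2.resize(c,None,fx=k,fy=k,interpolation=cv2.INTER_CUBIC))
E
python3 - <<'E'
from h import *
s=grab("scene");d=grab("side");w=grab("wrist")
import pickle;pickle.dump((s,d,w),open("i0.pkl","wb"))
crop(s,"s1",255,165,415,295,5);crop(d,"d1",260,150,400,270,5);crop(w,"w1",180,60,460,280,2.8)
for p,z in [((268,118),.163),((278,262),.163),((238,60),.123),((250,330),.123),((414,148),.1365)]:print(p,ray(w,*p,z))
E
```

```text
(268, 118) [0.48941707 0.06562571 0.163     ]
(278, 262) [ 0.49208009 -0.04222771  0.163     ]
(238, 60) [0.46178256 0.1076786  0.123     ]
(250, 330) [ 0.45541455 -0.13788086  0.123     ]
(414, 148) [0.59798786 0.04235797 0.1365    ]
```

View pics/s1.png

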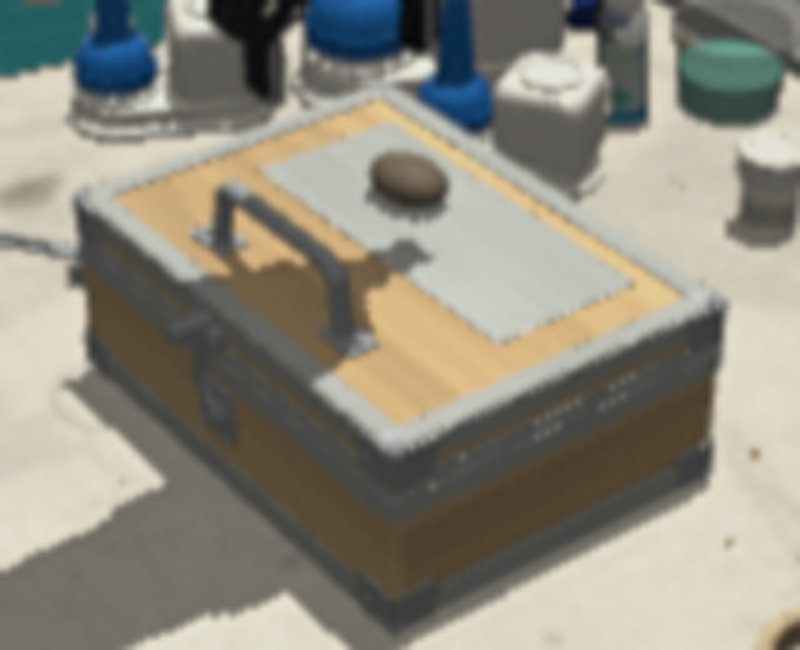

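View pics/d1.png

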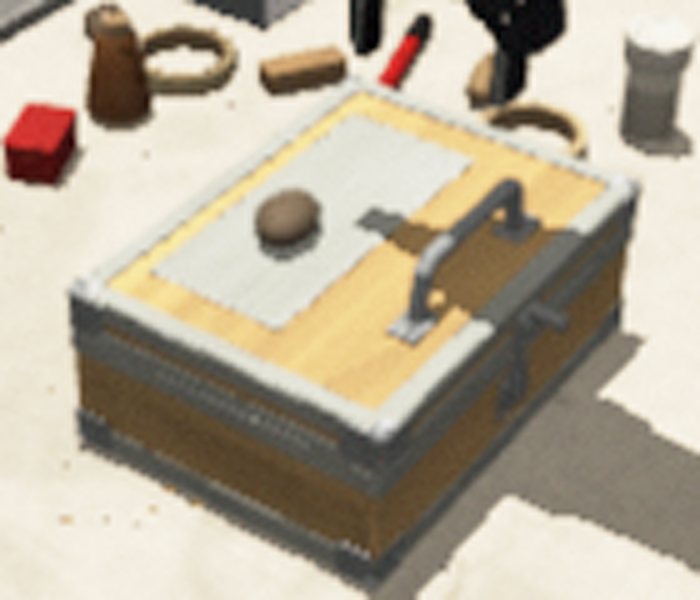

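View pics/w1.png

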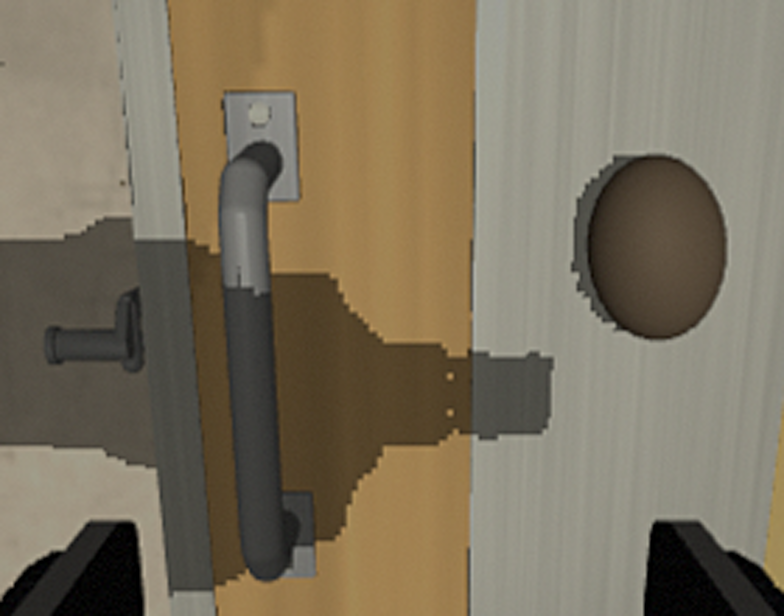

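Run:
```python
from h import *
import pickle
from scipy.optimize import least_squares
s,d,w=pickle.load(open("i0.pkl","rb"))
FL=(-.11,.15,.123);FR=(-.11,-.15,.123);BL=(.11,.15,.123);BR=(.11,-.15,.123)
K=(-.128,0,.120)
obs=[(s,FL,272,204),(s,FR,335,255),(s,BR,399,225),(s,BL,332,183),(s,(-.11,-.15,0),334,291),
(d,FL,335,237),(d,FR,386,187),(d,BR,330,167),(d,BL,276,208),(d,(-.11,.15,0),335,268),(w,FR,250,330),
(w,(-.072,.044,.163),267.5,124),(w,(-.072,-.044,.163),274.6,262),(w,K,210,183),(s,K,292,230.6),(d,K,372,213.6)]
def W(p,q):
    c,si=np.cos(p[2]),np.sin(p[2]);return np.array([p[0]+c*q[0]-si*q[1],p[1]+si*q[0]+c*q[1],q[2]])
f=lambda p:np.concatenate([proj(i,W(p,q))-(u,v) for i,q,u,v in obs])
r=least_squares(f,[.56,0,0],loss="soft_l1");p=r.x;print(p,np.degrees(p[2]));print(f(p).reshape(-1,2).round(1).tolist())
for n,q in dict(handle=(-.072,0,.163),knob=K,hinge=(.115,0,.093),FR=FR,FL=FL,BR=BR,BL=BL).items():print(n,W(p,q).round(4))
st=[(w,414.6,148.2),(s,336.8,201),(d,317.6,193.2)]
g=lambda x:np.concatenate([proj(i,x)-(u,v) for i,u,v in st])
r=least_squares(g,[.6,.04,.14]);print("stone",r.x,g(r.x).round(1),ray(w,414.6,148.2,.1365))
for i,u,v in [(s,430,300),(s,424,300)]:print(ray(i,u,v,.09))
```

```text
[0.56091298 0.01251657 0.01865407] 1.0687996977658603
[[-2.1, -1.0], [-1.3, -0.8], [0.5, -1.2], [-0.6, -2.3], [-0.5, 1.6], [0.2, 0.6], [0.2, -0.6], [-0.9, -1.9], [-3.8, -0.1], [-1.6, 1.7], [-1.6, 1.4], [-0.7, 9.8], [-0.1, -11.1], [3.9, 0.3], [1.5, -0.8], [-3.7, -0.8]]
handle [0.4889 0.0112 0.163 ]
knob [0.4329 0.0101 0.12  ]
hinge [0.6759 0.0147 0.093 ]
FR [ 0.4537 -0.1395  0.123 ]
FL [0.4481 0.1604 0.123 ]
BR [ 0.6737 -0.1354  0.123 ]
BL [0.6681 0.1645 0.123 ]
stone [0.59842544 0.04193949 0.13581137] [-0.3  0.2  0.2 -0.5 -1.4  0.2] [0.59846982 0.04220273 0.1365    ]
[ 0.55444872 -0.36638497  0.09      ]
[ 0.54359564 -0.35853566  0.09      ]
```

Run:
```python
from h import *
import pickle
s,d,w=pickle.load(open("i0.pkl","rb"))
print("tape",ray(s,424,299,.0),"jar base",ray(s,428,328,0), ray(s,430,300,.094))
for u,v in [(385,395),(410,390),(463,298)]:print(ray(s,u,v,0))
print("edge",ray(w,75,50,0),ray(w,140,350,0))
im=s["color"][:,:,::-1].copy()
for x in np.arange(.3,.75,.1):
  for y in np.arange(-.4,-.1,.05):
    u=proj(s,(x,y,0)).astype(int);cv2.circle(im,tuple(map(int,u)),1,(0,0,255),-1);cv2.putText(im,f"{x:.1f},{y:.2f}",tuple(map(int,u)),0,.25,(255,0,0))
cv2.imwrite("pics/g.png",cv2.resize(im[200:400,230:500],None,fx=2.9,fy=2.9))
```

```text
tape [ 0.62398515 -0.2917786   0.        ] jar base [ 5.60597626e-01 -3.67315554e-01 -1.11022302e-16] [ 0.55093388 -0.3691945   0.094     ]
[ 0.35790565 -0.44568691  0.        ]
[ 0.40703759 -0.46653105  0.        ]
[ 0.706105  -0.3466645  0.       ]
edge [0.24749087 0.13628056 0.        ] [ 0.25392855 -0.27549425  0.        ]
```

View pics/g.png

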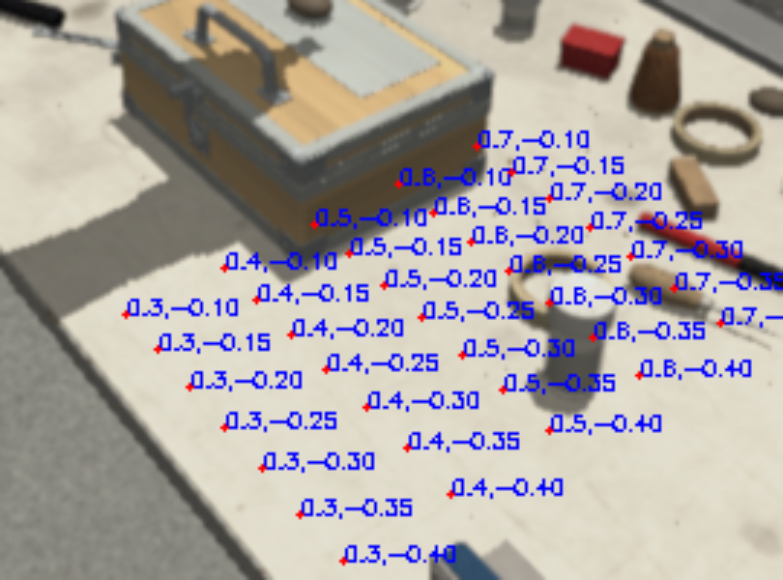

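The wrist view shows the stone at about (415,148) px, handle bar from (267,124) to (275,262), and knob at (210,183). The fit puts the case at (0.561, 0.0125) with 1° yaw. The bench around (0.41, −0.25) is free. I'll go to above the stone next.

{"method": "step_arm", "body": {"increments": [{"fingers": -1,"x": 0.014,"y": 0.025,"z": 0.0,"twist": -0.019},{"fingers": -1,"x": 0.014,"y": 0.025,"z": 0.0},{"fingers": -1,"x": 0.014,"y": 0.024,"z": 0.015},{"fingers": -1,"z": 0.02},{"fingers": -1,"z": 0.015},{"fingers": -1}]}}

```text
$.increments[1]: bad value
```

Run:
```python
from h import *
w=grab("wrist","w2");s=arm.state();print(s["eef_pos"],s["ee_rot"].round(4).tolist(),s["contact_force"])
```

```text
[ 5.24882394e-01 -5.30947678e-07  2.39092894e-01] [[-0.0, 1.0, -0.0004], [1.0, 0.0, -0.0], [-0.0, -0.0004, -1.0]] [-0.7975023  -0.19966651 -0.42347401]
```

View pics/w2.png

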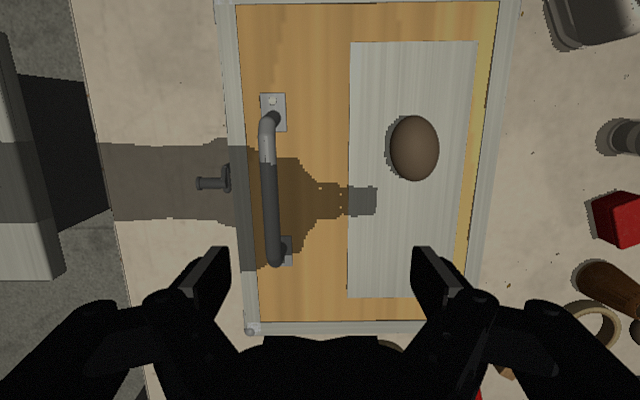

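All keys needed in each row.

{"method": "step_arm", "body": {"increments": [{"fingers": -1,"x": 0.014,"y": 0.025,"z": 0.0,"twist": -0.019},{"fingers": -1,"x": 0.014,"y": 0.025,"z": 0.0,"twist": 0},{"fingers": -1,"x": 0.014,"y": 0.024,"z": 0.015,"twist": 0},{"fingers": -1,"x": 0,"y": 0,"z": 0.02,"twist": 0},{"fingers": -1,"x": 0,"y": 0,"z": 0.015,"twist": 0},{"fingers": -1,"x": 0,"y": 0,"z": 0,"twist": 0}]}}

```text
time: 0.95
eef_pos: [0.6016, 0.0445, 0.1879]
ee_rot: [[-0.019, 1.0, 0.001], [1.0, 0.019, -0.0], [-0.0, 0.001, -1.0]]
contact_force: [0.0, -0.2, 0.0]
finger_gap: 0.0855
```

Run:
```python
from h import *
w=grab("wrist","w3");s=arm.state();print(s["eef_pos"],s["ee_rot"].round(4).tolist(),s["contact_force"])
```

```text
[0.60183275 0.04451146 0.18911592] [[-0.0191, 0.9998, 0.0027], [0.9998, 0.0191, 0.0], [-0.0, 0.0027, -1.0]] [ 0.16574187  0.56985387 -0.28203075]
```

View pics/w3.png

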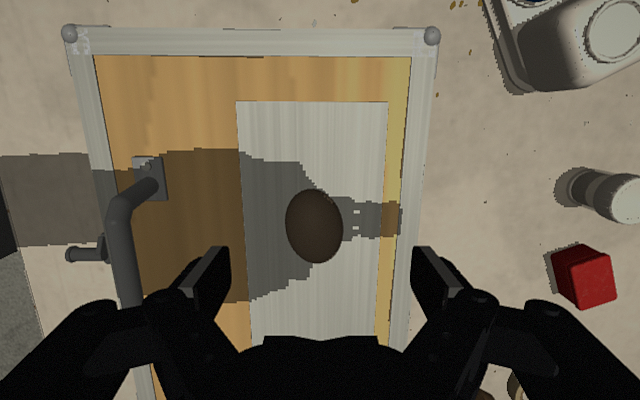

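Run:
```python
from h import *
w=grab("wrist")
print(ray(w,314.5,226,.1365), [ray(w,u,v,.123) for u,v in((72,45),(432,45))])
```

```text
[0.59823181 0.04113143 0.1365    ] [array([0.44983009, 0.15020481, 0.123     ]), array([0.66772498, 0.15450469, 0.123     ])]
```

{"method": "step_arm", "body": {"increments": [{"fingers": -1,"x": -0.003,"y": -0.004,"z": 0.012,"twist": 0},{"fingers": -1,"x": 0,"y": 0,"z": 0.012,"twist": 0},{"fingers": -1,"x": 0,"y": 0,"z": 0.012,"twist": 0},{"fingers": -1,"x": 0,"y": 0,"z": 0.01,"twist": 0},{"fingers": -1,"x": 0,"y": 0,"z": 0,"twist": 0},{"fingers": -1,"x": 0,"y": 0,"z": 0,"twist": 0}]}}

```text
time: 1.65
eef_pos: [0.6001, 0.041, 0.1465]
ee_rot: [[-0.018, 1.0, 0.011], [1.0, 0.018, 0.001], [0.0, 0.011, -1.0]]
contact_force: [-0.1, 0.8, 1.0]
finger_gap: 0.085
```

{"method": "step_arm", "body": {"increments": [{"fingers": -1,"x": 0,"y": -0.002,"z": 0.007,"twist": 0},{"fingers": -1,"x": 0,"y": 0,"z": 0.006,"twist": 0},{"fingers": -1,"x": 0,"y": 0,"z": 0,"twist": 0},{"fingers": -1,"x": 0,"y": 0,"z": 0,"twist": 0}]}}

```text
time: 2.05
eef_pos: [0.5986, 0.0411, 0.1331]
ee_rot: [[-0.018, 1.0, 0.012], [1.0, 0.018, 0.001], [0.001, 0.012, -1.0]]
contact_force: [-0.1, 0.7, 0.4]
finger_gap: 0.0852
```

{"method": "step_arm", "body": {"increments": [{"fingers": 0,"x": 0,"y": 0,"z": 0,"twist": 0},{"fingers": 0.2,"x": 0,"y": 0,"z": 0,"twist": 0},{"fingers": 0.3,"x": 0,"y": 0,"z": 0,"twist": 0},{"fingers": 0.5,"x": 0,"y": 0,"z": 0,"twist": 0},{"fingers": 1,"x": 0,"y": 0,"z": 0,"twist": 0},{"fingers": 1,"x": 0,"y": 0,"z": 0,"twist": 0},{"fingers": 1,"x": 0,"y": 0,"z": 0,"twist": 0}]}}

```text
time: 2.75
eef_pos: [0.5991, 0.0412, 0.1341]
ee_rot: [[-0.018, 1.0, 0.014], [1.0, 0.018, 0.001], [0.001, 0.014, -1.0]]
contact_force: [0.2, 0.8, 1.0]
finger_gap: 0.0386
```

Run:
```python
from h import *
w=grab("wrist","w4");s=arm.state();print(s["eef_pos"],s["finger_gap"],s["contact_force"])
```

```text
[0.59911596 0.04121325 0.13417821] 0.03907088917829562 [0.4549292  0.29673977 0.99952089]
```

View pics/w4.png

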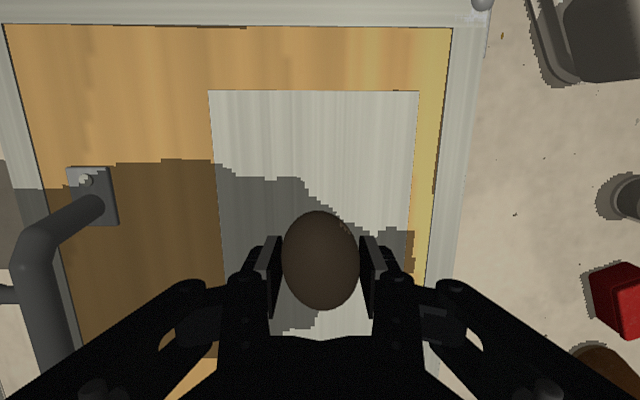

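The stone sits between the pads at (320,260) px, and the 39 mm gap matches its width. Lifting it now.

{"method": "step_arm", "body": {"increments": [{"fingers": 1,"x": 0,"y": 0,"z": -0.01,"twist": 0},{"fingers": 1,"x": 0,"y": 0,"z": -0.015,"twist": 0},{"fingers": 1,"x": 0,"y": 0,"z": -0.02,"twist": 0},{"fingers": 1,"x": 0,"y": 0,"z": -0.02,"twist": 0},{"fingers": 1,"x": 0,"y": 0,"z": -0.02,"twist": 0},{"fingers": 1,"x": 0,"y": 0,"z": -0.015,"twist": 0},{"fingers": 1,"x": 0,"y": 0,"z": 0,"twist": 0}]}}

```text
time: 3.5
eef_pos: [0.5967, 0.041, 0.2401]
ee_rot: [[-0.018, 1.0, 0.012], [1.0, 0.018, 0.001], [0.0, 0.012, -1.0]]
contact_force: [0.8, 0.4, -0.2]
finger_gap: 0.0383
```

Run:
```python
from h import *
w=grab("wrist","w5");s=arm.state();print(s["eef_pos"],s["finger_gap"],s["contact_force"])
```

```text
[0.59645108 0.04095721 0.23890567] 0.038581520192427686 [ 0.42194515  0.20317586 -0.83094955]
```

View pics/w5.png

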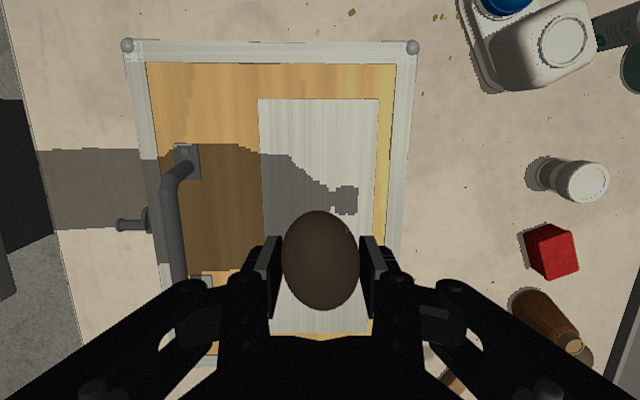

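Stone held. Carrying it to the bench on the right.

{"method": "step_arm", "body": {"increments": [{"fingers": 1,"x": -0.012,"y": -0.008,"z": -0.01,"twist": 0},{"fingers": 1,"x": -0.02,"y": -0.013,"z": -0.01,"twist": 0},{"fingers": 1,"x": -0.024,"y": -0.016,"z": 0,"twist": 0},{"fingers": 1,"x": -0.024,"y": -0.016,"z": 0,"twist": 0},{"fingers": 1,"x": -0.024,"y": -0.016,"z": 0,"twist": 0},{"fingers": 1,"x": -0.024,"y": -0.016,"z": 0,"twist": 0},{"fingers": 1,"x": -0.024,"y": -0.016,"z": 0,"twist": 0},{"fingers": 1,"x": -0.024,"y": -0.016,"z": 0,"twist": 0},{"fingers": 1,"x": -0.024,"y": -0.016,"z": 0,"twist": 0},{"fingers": 1,"x": -0.024,"y": -0.016,"z": 0,"twist": 0},{"fingers": 1,"x": -0.02,"y": -0.012,"z": 0,"twist": 0},{"fingers": 1,"x": -0.012,"y": -0.008,"z": 0,"twist": 0},{"fingers": 1,"x": 0,"y": 0,"z": 0,"twist": 0},{"fingers": 1,"x": 0,"y": 0,"z": 0,"twist": 0}]}}

```text
time: 4.95
eef_pos: [0.4115, -0.2325, 0.2537]
ee_rot: [[-0.015, 1.0, -0.006], [1.0, 0.015, 0.0], [0.0, -0.006, -1.0]]
contact_force: [-0.4, -0.4, -0.4]
finger_gap: 0.0388
```

{"method": "step_arm", "body": {"increments": [{"fingers": 1,"x": -0.008,"y": 0,"z": 0.01,"twist": 0},{"fingers": 1,"x": -0.008,"y": 0,"z": 0.02,"twist": 0},{"fingers": 1,"x": 0,"y": 0,"z": 0.025,"twist": 0},{"fingers": 1,"x": 0,"y": 0,"z": 0.025,"twist": 0},{"fingers": 1,"x": 0,"y": 0,"z": 0.025,"twist": 0},{"fingers": 1,"x": 0,"y": 0,"z": 0.025,"twist": 0},{"fingers": 1,"x": 0,"y": 0,"z": 0.02,"twist": 0},{"fingers": 1,"x": 0,"y": 0,"z": 0.02,"twist": 0},{"fingers": 1,"x": 0,"y": 0,"z": 0.02,"twist": 0},{"fingers": 1,"x": 0,"y": 0,"z": 0.01,"twist": 0},{"fingers": 1,"x": 0,"y": 0,"z": 0,"twist": 0},{"fingers": 1,"x": 0,"y": 0,"z": 0,"twist": 0}]}}

```text
time: 6.15
eef_pos: [0.4107, -0.2451, 0.0384]
ee_rot: [[-0.027, 1.0, -0.011], [1.0, 0.028, 0.003], [0.003, -0.011, -1.0]]
contact_force: [0.4, -0.2, -0.3]
finger_gap: 0.0389
```

{"method": "step_arm", "body": {"increments": [{"fingers": 1,"x": 0,"y": 0,"z": 0.008,"twist": 0},{"fingers": 1,"x": 0,"y": 0,"z": 0.007,"twist": 0},{"fingers": 1,"x": 0,"y": 0,"z": 0.005,"twist": 0},{"fingers": 1,"x": 0,"y": 0,"z": 0,"twist": 0},{"fingers": 1,"x": 0,"y": 0,"z": 0,"twist": 0}]}}

```text
time: 6.65
eef_pos: [0.4123, -0.2461, 0.0191]
ee_rot: [[-0.028, 1.0, -0.007], [1.0, 0.028, 0.0], [0.0, -0.007, -1.0]]
contact_force: [0.7, 0.6, -0.8]
finger_gap: 0.0388
```

{"method": "step_arm", "body": {"increments": [{"fingers": 1,"x": 0,"y": 0,"z": 0.003,"twist": 0},{"fingers": 1,"x": 0,"y": 0,"z": 0.002,"twist": 0},{"fingers": 1,"x": 0,"y": 0,"z": 0.002,"twist": 0},{"fingers": 1,"x": 0,"y": 0,"z": 0.0,"twist": 0},{"fingers": 1,"x": 0,"y": 0,"z": 0.0,"twist": 0}]}}

```text
time: 7.15
eef_pos: [0.4126, -0.2464, 0.0121]
ee_rot: [[-0.028, 1.0, -0.006], [1.0, 0.028, -0.0], [-0.0, -0.006, -1.0]]
contact_force: [-0.3, 0.8, -0.3]
finger_gap: 0.0387
```

Run:
```python
from h import *
s=arm.state();print(s["eef_pos"],s["finger_gap"],s["contact_force"]);i=grab("scene");crop(i,"s6",290,200,450,330,5)
```

```text
[ 0.41264739 -0.24640578  0.01212533] 0.038660667934072704 [-0.26419091  0.81277343 -0.28415298]
```

View pics/s6.png

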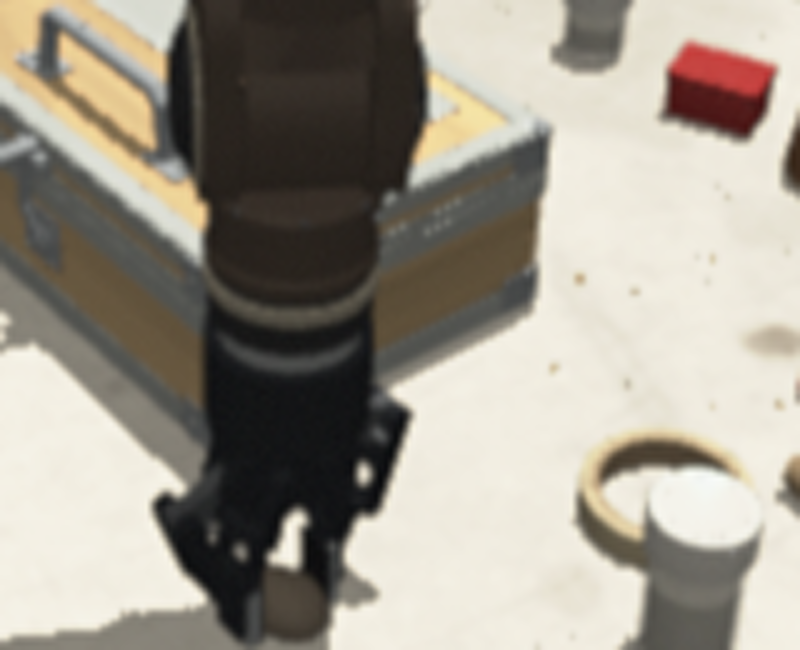

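{"method": "step_arm", "body": {"increments": [{"fingers": 1,"x": 0,"y": 0,"z": 0.002,"twist": 0},{"fingers": 1,"x": 0,"y": 0,"z": 0.0,"twist": 0},{"fingers": 1,"x": 0,"y": 0,"z": 0.0,"twist": 0}]}}

```text
time: 7.5
eef_pos: [0.4132, -0.2467, 0.0118]
ee_rot: [[-0.028, 1.0, -0.005], [1.0, 0.028, -0.001], [-0.001, -0.005, -1.0]]
contact_force: [-1.4, 0.6, -1.0]
finger_gap: 0.0386
```

{"method": "step_arm", "body": {"increments": [{"fingers": 1,"x": 0,"y": 0,"z": 0.001,"twist": 0},{"fingers": -0.1,"x": 0,"y": 0,"z": 0.0,"twist": 0},{"fingers": -0.4,"x": 0,"y": 0,"z": 0.0,"twist": 0},{"fingers": -0.4,"x": 0,"y": 0,"z": 0.0,"twist": 0},{"fingers": -0.6,"x": 0,"y": 0,"z": 0.0,"twist": 0},{"fingers": -0.6,"x": 0,"y": 0,"z": 0.0,"twist": 0}]}}

```text
time: 8.1
eef_pos: [0.4134, -0.2468, 0.0108]
ee_rot: [[-0.028, 1.0, -0.004], [1.0, 0.028, -0.001], [-0.001, -0.004, -1.0]]
contact_force: [-0.8, -0.5, 0.1]
finger_gap: 0.0686
```

Run:
```python
from h import *
w=grab("wrist","w7");s=arm.state();print(s["eef_pos"],s["finger_gap"],s["contact_force"])
```

```text
[ 0.41340323 -0.24681908  0.01075932] 0.0687364667809732 [-0.24871646 -0.30866676 -0.22057457]
```

View pics/w7.png

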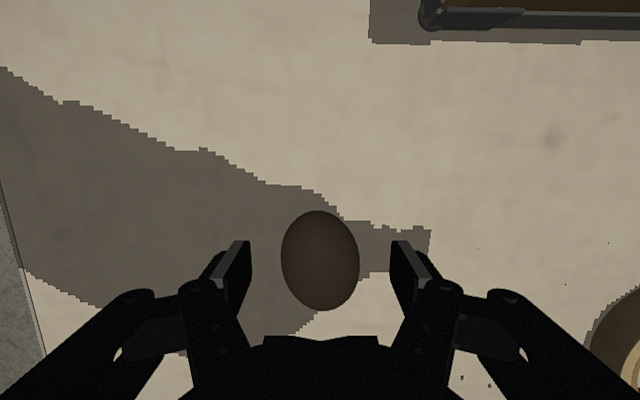

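The stone is standing free on the bench at (320,260) px, with both pads clear. Going up and across to the catch.

{"method": "step_arm", "body": {"increments": [{"fingers": -0.6,"x": 0,"y": 0,"z": -0.01,"twist": 0},{"fingers": -0.6,"x": 0,"y": 0,"z": -0.02,"twist": 0},{"fingers": -0.6,"x": 0,"y": 0,"z": -0.03,"twist": 0},{"fingers": -0.6,"x": 0,"y": 0,"z": -0.04,"twist": 0},{"fingers": 1,"x": 0,"y": 0,"z": -0.04,"twist": 0},{"fingers": 1,"x": 0,"y": 0,"z": -0.02,"twist": 0.01},{"fingers": 1,"x": 0.02,"y": 0,"z": 0,"twist": 0},{"fingers": 1,"x": 0.03,"y": 0,"z": 0,"twist": 0},{"fingers": 1,"x": 0.03,"y": 0,"z": 0,"twist": 0},{"fingers": 1,"x": 0.03,"y": 0,"z": 0,"twist": 0},{"fingers": 1,"x": 0.03,"y": 0,"z": 0,"twist": 0},{"fingers": 1,"x": 0.03,"y": 0,"z": 0,"twist": 0},{"fingers": 1,"x": 0.02,"y": 0,"z": 0,"twist": 0},{"fingers": 1,"x": 0,"y": 0,"z": 0,"twist": 0},{"fingers": 1,"x": 0,"y": 0,"z": 0,"twist": 0}]}}

```text
time: 9.65
eef_pos: [0.4107, -0.0505, 0.1884]
ee_rot: [[-0.015, 1.0, 0.006], [1.0, 0.015, -0.004], [-0.004, 0.006, -1.0]]
contact_force: [-0.5, -0.6, -0.3]
finger_gap: -0.0001
```

Run:
```python
from h import *
w=grab("wrist","w8");s=arm.state();print(s["eef_pos"],s["ee_rot"].round(3).tolist(),s["finger_gap"])
i=grab("scene");crop(i,"s8",250,180,410,310,5)
```

```text
[ 0.41076085 -0.05079526  0.18843724] [[-0.015, 1.0, 0.006], [1.0, 0.015, -0.004], [-0.004, 0.006, -1.0]] 0.0001747820992302511
```

View pics/w8.png

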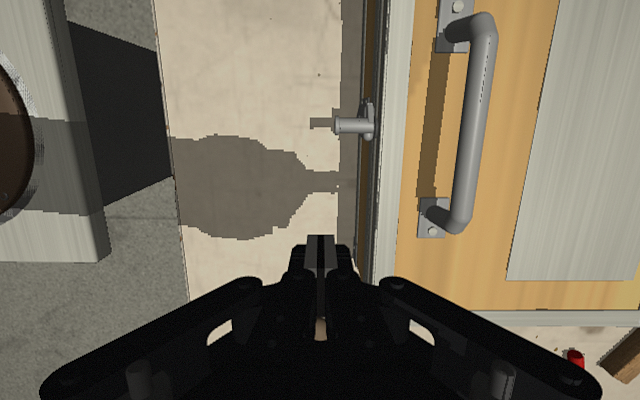

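View pics/s8.png

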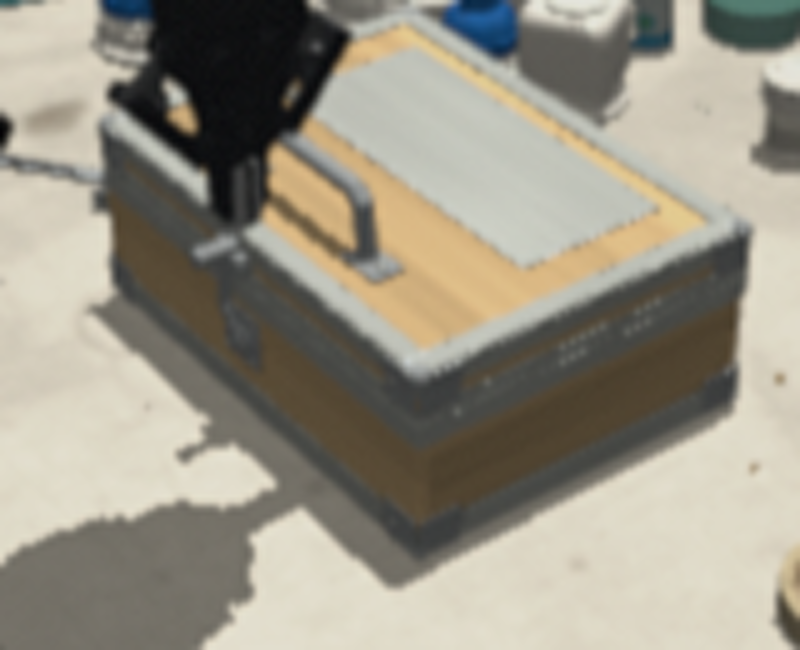

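Run:
```python
from h import *
w=grab("wrist")
for u,v,z in [(334,125,.12),(362,125,.12),(385,125,.123),(320,236,.18),(306,236,.18),(334,236,.18),(480,60,.163),(461,190,.163)]:print(u,v,ray(w,u,v,z).round(4))
crop(w,"w9",290,80,400,160,7)
```

```text
334 125 [0.4193 0.0101 0.12  ]
362 125 [0.4377 0.0103 0.12  ]
385 125 [0.4521 0.0107 0.123 ]
320 236 [ 0.4106 -0.0426  0.18  ]
306 236 [ 0.4034 -0.0427  0.18  ]
334 236 [ 0.4178 -0.0425  0.18  ]
480 60 [0.4879 0.0441 0.163 ]
461 190 [ 0.488  -0.0217  0.163 ]
```

View pics/w9.png

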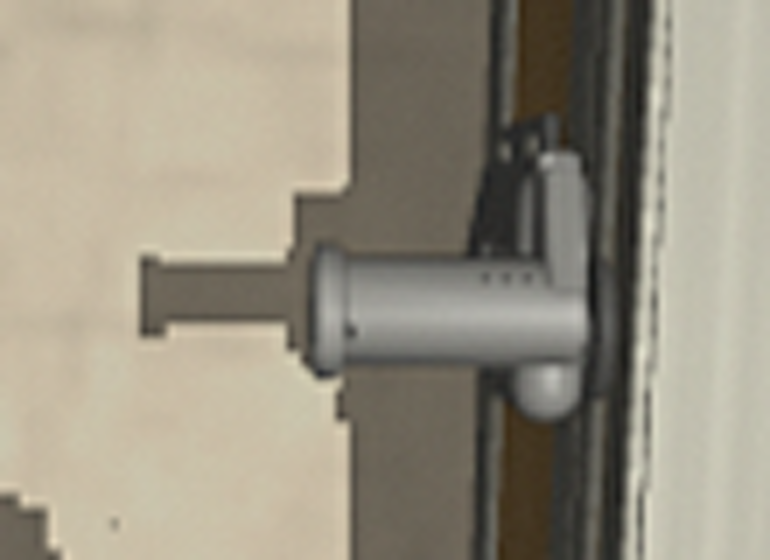

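{"method": "step_arm", "body": {"increments": [{"fingers": 1,"x": 0.01,"y": 0.008,"z": 0.0,"twist": -0.003},{"fingers": 1,"x": 0.002,"y": 0.007,"z": 0.015,"twist": 0},{"fingers": 1,"x": 0,"y": 0,"z": 0.02,"twist": 0},{"fingers": 1,"x": 0,"y": 0,"z": 0.02,"twist": 0},{"fingers": 1,"x": 0,"y": 0,"z": 0.012,"twist": 0},{"fingers": 1,"x": 0,"y": 0,"z": 0.005,"twist": 0},{"fingers": 1,"x": 0,"y": 0,"z": 0,"twist": 0},{"fingers": 1,"x": 0,"y": 0,"z": 0,"twist": 0}]}}

```text
time: 10.6
eef_pos: [0.4306, -0.0405, 0.1145]
ee_rot: [[-0.009, 1.0, 0.007], [1.0, 0.009, -0.004], [-0.004, 0.007, -1.0]]
contact_force: [-1.1, 0.1, 1.0]
finger_gap: -0.0001
```

Run:
```python
from h import *
i=grab("scene");crop(i,"s10",250,180,410,310,5);i=grab("side");crop(i,"d10",310,150,430,250,6)
```

```text
(no output)
```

View pics/s10.png

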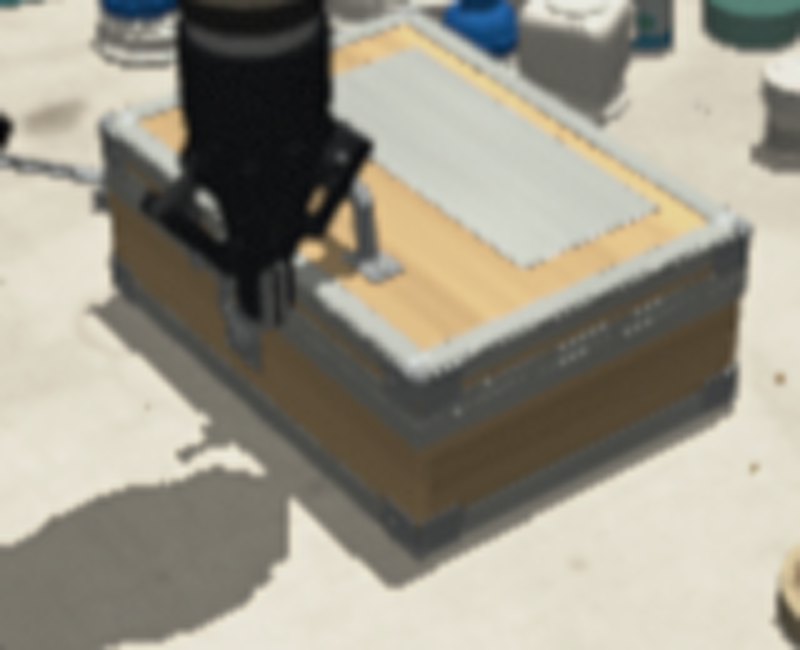

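View pics/d10.png

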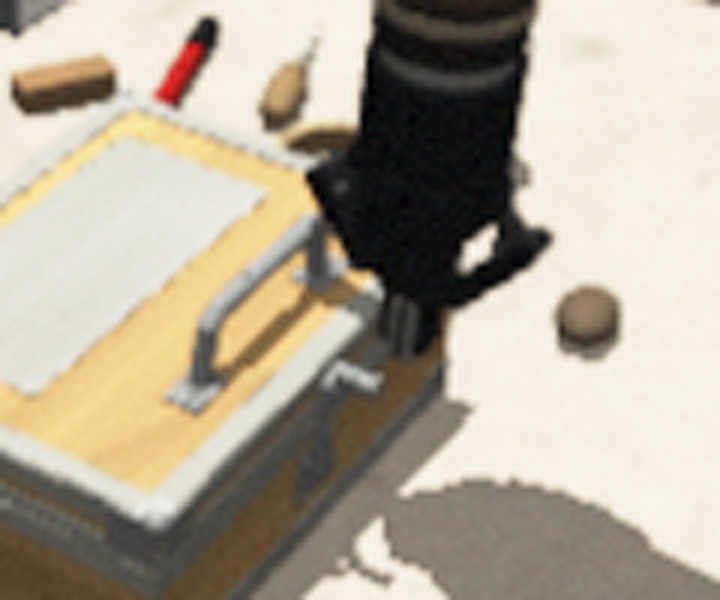

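Run:
```python
from h import *
i=grab("scene")
def rayy(im,u,v,y):
    d=im["cam_to_world"][:3,:3]@np.linalg.solve(im["mtx"],[u,v,1]);c=im["cam_to_world"][:3,3];return c+d*(y-c[1])/d[1]
for u,v in[(370,145),(350,120),(300,235),(265,325),(290,320),(145,205)]:print(u,v,rayy(i,250+u/5,180+v/5,-.04).round(4),rayy(i,250+u/5,180+v/5,-.055).round(4))
i=grab("side")
for u,v in[(308,178),(550,240),(405,355)]:print(u,v,rayy(i,310+u/6,150+v/6,-.04).round(4),rayy(i,310+u/6,150+v/6,-.025).round(4))
```

```text
370 145 [ 0.4961 -0.04    0.1863] [ 0.4856 -0.055   0.1978]
350 120 [ 0.484  -0.04    0.2056] [ 0.4737 -0.055   0.2167]
300 235 [ 0.4522 -0.04    0.1486] [ 0.4425 -0.055   0.1607]
265 325 [ 0.4293 -0.04    0.102 ] [ 0.42   -0.055   0.1149]
290 320 [ 0.4446 -0.04    0.0986] [ 0.435  -0.055   0.1116]
145 205 [ 0.3644 -0.04    0.2008] [ 0.3563 -0.055   0.212 ]
308 178 [ 0.4926 -0.04    0.1855] [ 0.4847 -0.025   0.1966]
550 240 [ 0.363 -0.04   0.203] [ 0.3573 -0.025   0.2138]
405 355 [ 0.4281 -0.04    0.1045] [ 0.4213 -0.025   0.117 ]
```

{"method": "step_arm", "body": {"increments": [{"fingers": 1,"x": 0,"y": -0.006,"z": 0.003,"twist": 0},{"fingers": 1,"x": 0,"y": 0,"z": 0.002,"twist": 0},{"fingers": 1,"x": 0.008,"y": 0,"z": 0.0,"twist": 0},{"fingers": 1,"x": 0.008,"y": 0,"z": 0,"twist": 0},{"fingers": 1,"x": 0.008,"y": 0,"z": 0,"twist": 0},{"fingers": 1,"x": 0.008,"y": 0,"z": 0,"twist": 0},{"fingers": 1,"x": 0.005,"y": 0,"z": 0,"twist": 0},{"fingers": 1,"x": 0.005,"y": 0,"z": 0,"twist": 0}]}}

```text
time: 11.6
eef_pos: [0.4241, 0.005, 0.1102]
ee_rot: [[-0.009, 1.0, 0.01], [1.0, 0.009, -0.004], [-0.004, 0.01, -1.0]]
contact_force: [-0.2, -0.2, -1.5]
finger_gap: 0.0002
```

Run:
```python
from h import *
i=grab("side");crop(i,"d11",310,150,430,250,6)
```

View pics/d11.png

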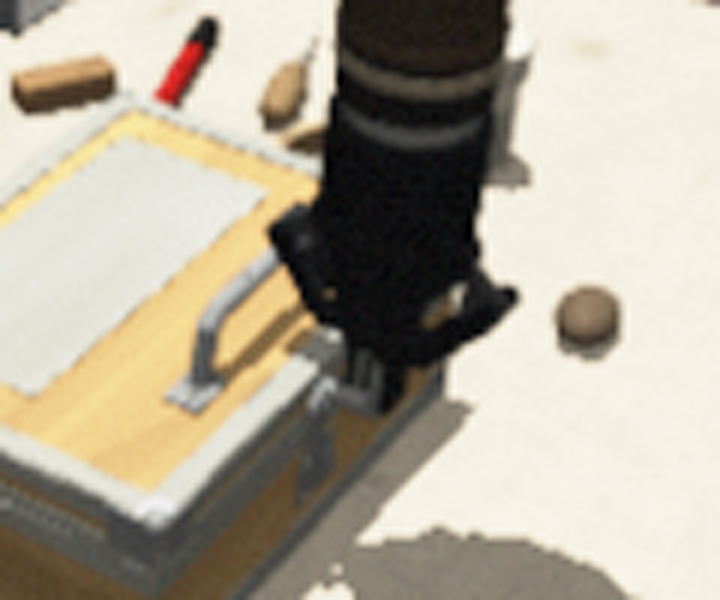

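{"method": "step_arm", "body": {"increments": [{"fingers": 1,"x": 0.006,"y": 0,"z": 0.001,"twist": 0},{"fingers": 1,"x": 0.006,"y": 0,"z": 0.001,"twist": 0},{"fingers": 1,"x": 0.006,"y": 0,"z": 0.001,"twist": 0},{"fingers": 1,"x": 0.006,"y": 0,"z": 0.001,"twist": 0},{"fingers": 1,"x": 0.004,"y": 0,"z": 0,"twist": 0},{"fingers": 1,"x": 0,"y": 0,"z": 0,"twist": 0}]}}

```text
time: 12.25
eef_pos: [0.4237, 0.0356, 0.1052]
ee_rot: [[-0.009, 1.0, 0.01], [1.0, 0.009, -0.005], [-0.005, 0.01, -1.0]]
contact_force: [-0.2, -1.7, 0.4]
finger_gap: -0.0002
```

Run:
```python
from h import *
i=grab("side");crop(i,"d12",310,150,430,250,6)
```

```text
(no output)
```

View pics/d12.png

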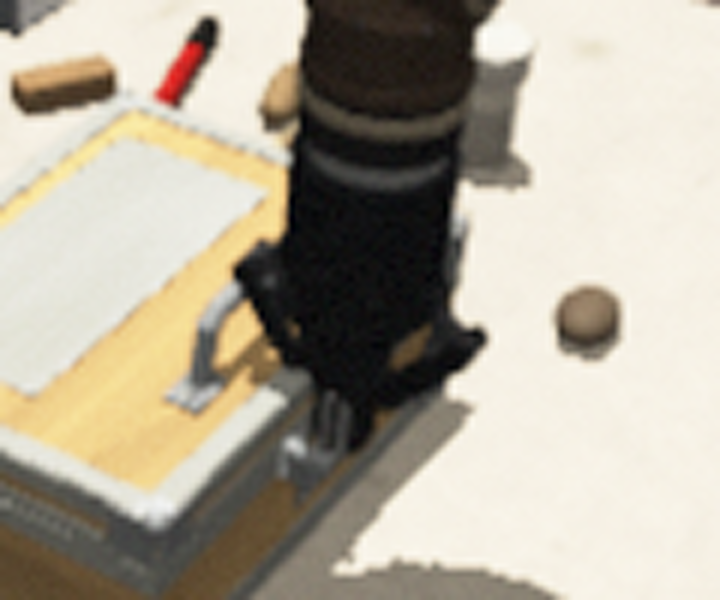

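The catch has swung left (knob near (290,450) in the crop, roughly 0.75 rad). Backing off, then up to the handle.

{"method": "step_arm", "body": {"increments": [{"fingers": 1,"x": -0.01,"y": -0.002,"z": -0.002,"twist": 0},{"fingers": 1,"x": -0.012,"y": 0,"z": -0.01,"twist": 0},{"fingers": 1,"x": 0,"y": 0,"z": -0.025,"twist": -0.01},{"fingers": 1,"x": 0,"y": 0,"z": -0.03,"twist": 0},{"fingers": 1,"x": 0,"y": 0,"z": -0.03,"twist": 0},{"fingers": -0.5,"x": 0,"y": 0.015,"z": -0.015,"twist": 0},{"fingers": -0.5,"x": 0,"y": 0.025,"z": 0,"twist": 0},{"fingers": -0.5,"x": 0,"y": 0.02,"z": 0,"twist": 0},{"fingers": -0.5,"x": 0,"y": 0,"z": 0,"twist": 0},{"fingers": -0.5,"x": 0,"y": 0,"z": 0,"twist": 0}]}}

```text
time: 13.3
eef_pos: [0.4815, 0.0051, 0.2308]
ee_rot: [[-0.012, 1.0, 0.016], [1.0, 0.012, -0.004], [-0.004, 0.016, -1.0]]
contact_force: [-0.5, 0.2, 0.4]
finger_gap: 0.0639
```

Run:
```python
from h import *
w=grab("wrist","w13");i=grab("side");crop(i,"d13",310,150,430,250,6);s=arm.state();print(s["eef_pos"],s["contact_force"])
i=grab("scene");crop(i,"s13",250,180,410,310,5)
```

```text
[0.48108174 0.00538571 0.23053958] [ 0.21840436 -0.07404518 -0.30131991]
```

View pics/w13.png

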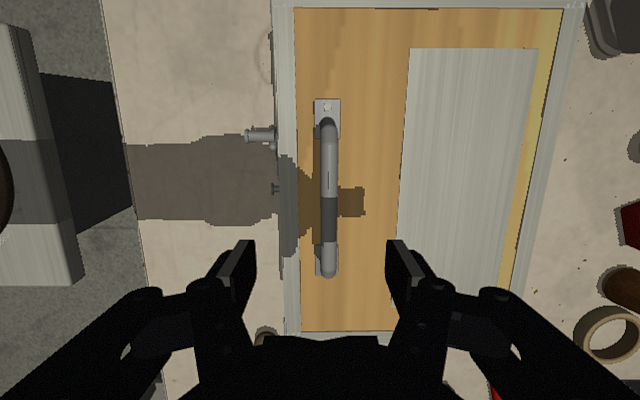

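View pics/s13.png

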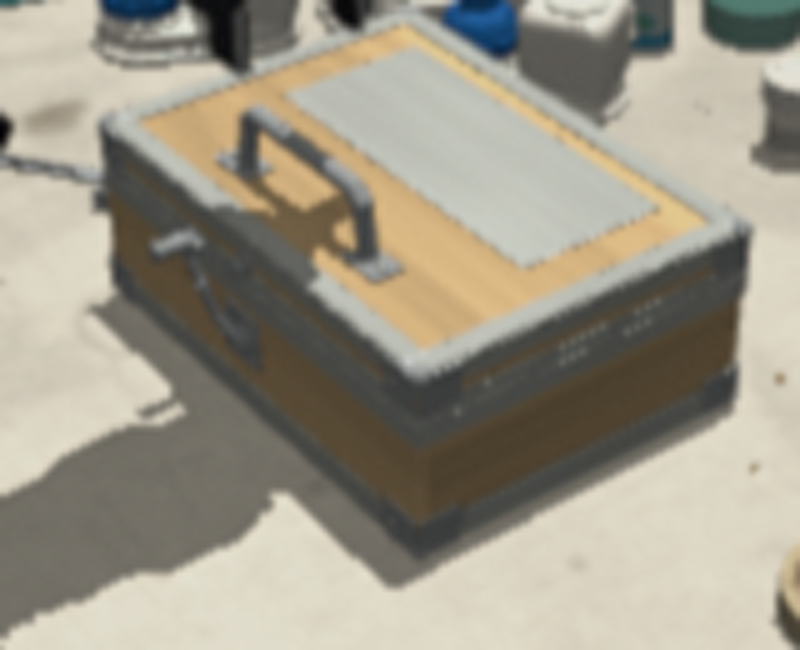

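View pics/d13.png

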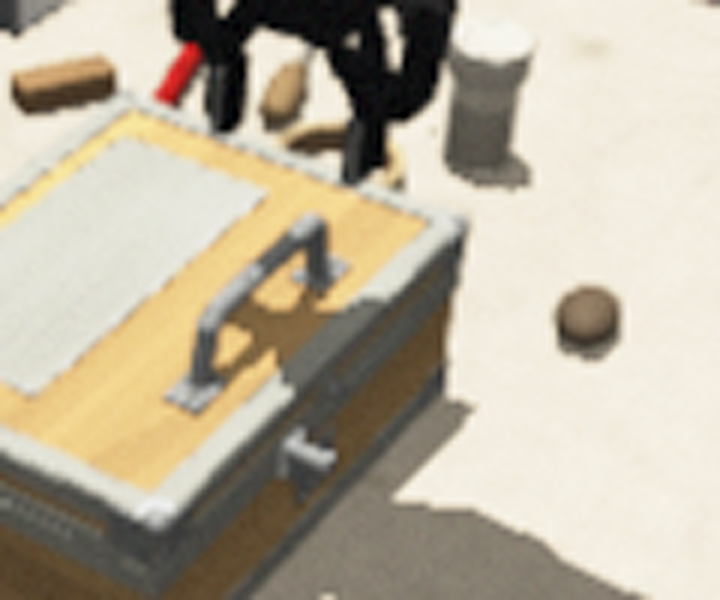

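Run:
```python
from h import *
w=grab("wrist");print(ray(w,329,150,.163),ray(w,329,250,.163),"knob",ray(w,255,135,.103))
```

```text
[0.48733285 0.05056745 0.163     ] [ 0.48884641 -0.02261059  0.163     ] knob [0.42695729 0.05493615 0.103     ]
```

{"method": "step_arm", "body": {"increments": [{"fingers": -0.5,"x": 0.006,"y": 0.006,"z": 0.015,"twist": 0},{"fingers": -0.5,"x": 0,"y": 0,"z": 0.02,"twist": 0},{"fingers": -0.5,"x": 0,"y": 0,"z": 0.018,"twist": 0},{"fingers": -0.5,"x": 0,"y": 0,"z": 0.01,"twist": 0},{"fingers": -0.5,"x": 0,"y": 0,"z": 0.002,"twist": 0},{"fingers": -0.5,"x": 0,"y": 0,"z": 0,"twist": 0}]}}

```text
time: 14.1
eef_pos: [0.4851, 0.0118, 0.1648]
ee_rot: [[-0.014, 1.0, 0.017], [1.0, 0.014, -0.003], [-0.004, 0.017, -1.0]]
contact_force: [0.9, -0.3, -0.1]
finger_gap: 0.064
```

{"method": "step_arm", "body": {"increments": [{"fingers": -0.5,"x": 0,"y": 0.003,"z": 0.007,"twist": 0},{"fingers": -0.5,"x": 0,"y": 0,"z": 0.005,"twist": 0},{"fingers": 0,"x": 0,"y": 0,"z": 0,"twist": 0},{"fingers": 0.5,"x": 0,"y": 0,"z": 0,"twist": 0},{"fingers": 1,"x": 0,"y": 0,"z": 0,"twist": 0},{"fingers": 1,"x": 0,"y": 0,"z": 0,"twist": 0},{"fingers": 1,"x": 0,"y": 0,"z": 0,"twist": 0},{"fingers": 1,"x": 0,"y": 0,"z": 0,"twist": 0}]}}

```text
time: 14.9
eef_pos: [0.4884, 0.0118, 0.1542]
ee_rot: [[-0.014, 1.0, 0.018], [1.0, 0.014, -0.003], [-0.004, 0.018, -1.0]]
contact_force: [0.2, 0.2, -0.8]
finger_gap: 0.0101
```

Run:
```python
from h import *
w=grab("wrist","w14");i=grab("side");crop(i,"d14",270,130,430,250,5);s=arm.state();print(s["eef_pos"],s["contact_force"],s["finger_gap"])
```

```text
[0.48837153 0.01180848 0.15422592] [ 0.23858068  0.68633057 -0.43996834] 0.009710316197406232
```

View pics/w14.png

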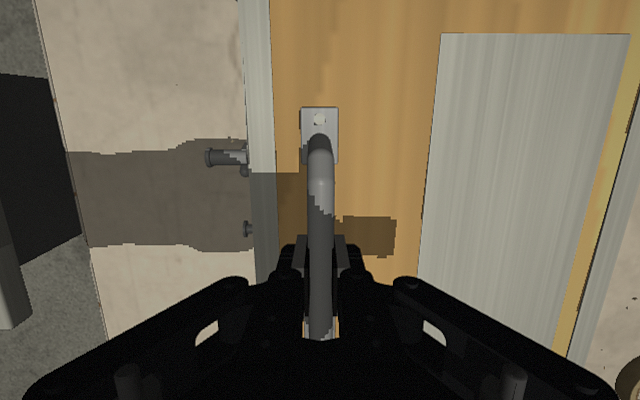

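View pics/d14.png

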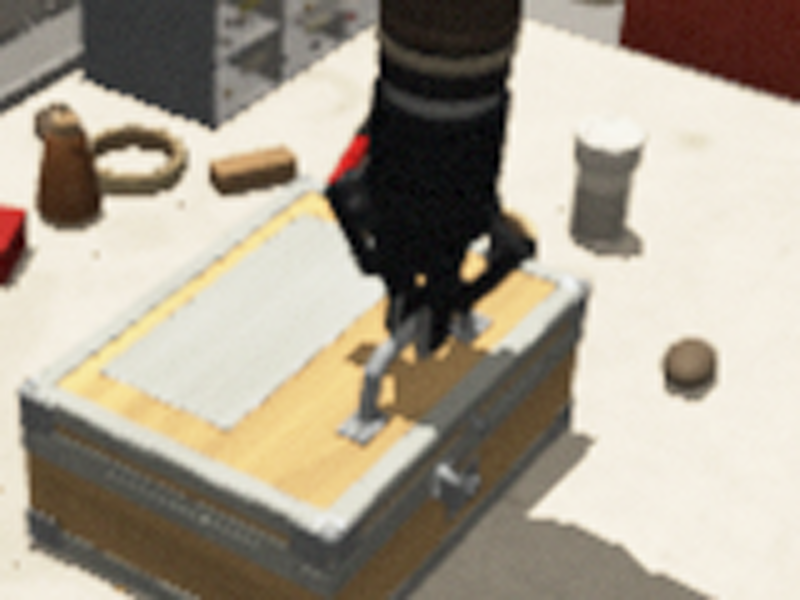

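Handle gripped (gap ≈10 mm on the bar, lid shut, stone clear on the bench). Raising along the arc about the hinge.

{"method": "step_arm", "body": {"increments": [{"fingers": 1,"x": 0,"y": 0.002,"z": -0.005,"twist": 0},{"fingers": 1,"x": 0,"y": 0.003,"z": -0.007,"twist": 0},{"fingers": 1,"x": 0,"y": 0.003,"z": -0.007,"twist": 0},{"fingers": 1,"x": 0,"y": 0.004,"z": -0.007,"twist": 0},{"fingers": 1,"x": 0,"y": 0,"z": 0,"twist": 0}]}}

```text
time: 15.5
eef_pos: [0.4999, 0.0119, 0.1803]
ee_rot: [[-0.014, 1.0, 0.013], [1.0, 0.014, -0.004], [-0.004, 0.013, -1.0]]
contact_force: [0.7, 0.4, -6.6]
finger_gap: 0.0096
```

```bash
cat > a.py <<'E'
from h import *
s=arm.state();p=s["eef_pos"];R=s["ee_rot"];g=p-.011*R[:,2]
d=g-np.array([.675,0,.093]);print("t",s["time"],"grasp",g.round(4),"zax",R[:,2].round(3),"r",np.hypot(d[0],d[2]).round(4),"theta",(159.5-np.degrees(np.arctan2(d[2],d[0]))).round(1),"F",s["contact_force"].round(1),"M",s["wrist_torque"].round(2),"gap",round(s["finger_gap"],4))
E
python3 a.py
```

```text
t 15.5 grasp [0.4997 0.012  0.1913] zax [ 0.013 -0.004 -1.   ] r 0.2009 theta 8.8 F [ 0.7  0.4 -6.6] M [0.01 0.01 0.01] gap 0.0096
```

{"method": "step_arm", "body": {"increments": [{"fingers": 1,"x": 0,"y": 0.004,"z": -0.0075,"twist": 0},{"fingers": 1,"x": 0,"y": 0.0045,"z": -0.0075,"twist": 0},{"fingers": 1,"x": 0,"y": 0.005,"z": -0.007,"twist": 0},{"fingers": 1,"x": 0,"y": 0.005,"z": -0.007,"twist": 0},{"fingers": 1,"x": 0,"y": 0.0055,"z": -0.0065,"twist": 0},{"fingers": 1,"x": 0,"y": 0.006,"z": -0.0065,"twist": 0}]}}

```text
time: 16.1
eef_pos: [0.5312, 0.0124, 0.2247]
ee_rot: [[-0.013, 1.0, 0.011], [1.0, 0.013, -0.004], [-0.004, 0.011, -1.0]]
contact_force: [2.2, -0.1, -8.4]
finger_gap: 0.0095
```

```bash
python3 a.py
```

```text
t 16.1 grasp [0.5311 0.0124 0.2357] zax [ 0.011 -0.004 -1.   ] r 0.2027 theta 24.3 F [ 2.2 -0.1 -8.4] M [-0.08  0.11  0.01] gap 0.0095
```

{"method": "step_arm", "body": {"increments": [{"fingers": 1,"x": 0,"y": 0.0065,"z": -0.006,"twist": 0},{"fingers": 1,"x": 0,"y": 0.007,"z": -0.006,"twist": 0},{"fingers": 1,"x": 0,"y": 0.007,"z": -0.0055,"twist": 0},{"fingers": 1,"x": 0,"y": 0.0075,"z": -0.005,"twist": 0},{"fingers": 1,"x": 0,"y": 0.0075,"z": -0.005,"twist": 0},{"fingers": 1,"x": 0,"y": 0.0075,"z": -0.0045,"twist": 0}]}}

```text
time: 16.7
eef_pos: [0.5745, 0.0129, 0.2603]
ee_rot: [[-0.013, 1.0, 0.006], [1.0, 0.013, -0.004], [-0.005, 0.005, -1.0]]
contact_force: [-0.0, 0.2, -8.8]
finger_gap: 0.0099
```

```bash
python3 a.py; python3 -c "
from h import *
i=grab('side','d15')"
```

```text
t 16.7 grasp [0.5744 0.013  0.2713] zax [ 0.006 -0.004 -1.   ] r 0.2047 theta 40.1 F [-0.   0.2 -8.8] M [-0.08  0.4  -0.01] gap 0.0099
```

View pics/d15.png

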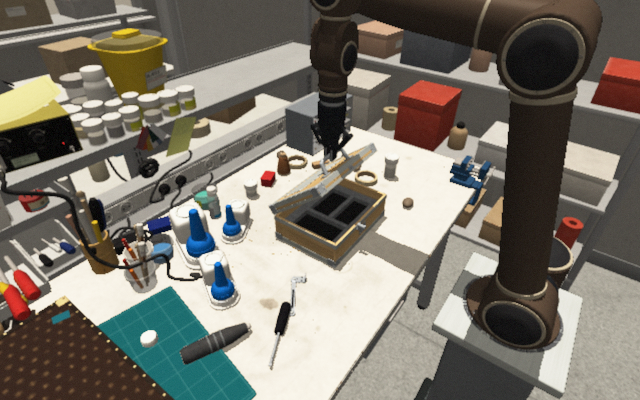

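{"method": "step_arm", "body": {"increments": [{"fingers": 1,"x": 0,"y": 0.0078,"z": -0.0035,"twist": 0},{"fingers": 1,"x": 0,"y": 0.008,"z": -0.0032,"twist": 0},{"fingers": 1,"x": 0,"y": 0.008,"z": -0.003,"twist": 0},{"fingers": 1,"x": 0,"y": 0.008,"z": -0.0025,"twist": 0},{"fingers": 1,"x": 0,"y": 0.007,"z": -0.002,"twist": 0}]}}

```text
time: 17.25
eef_pos: [0.6127, 0.0135, 0.2785]
ee_rot: [[-0.013, 1.0, 0.002], [1.0, 0.013, -0.005], [-0.005, 0.002, -1.0]]
contact_force: [-4.1, -0.3, -2.5]
finger_gap: 0.0098
```

```bash
python3 a.py
```

```text
t 17.25 grasp [0.6127 0.0135 0.2895] zax [ 0.002 -0.005 -1.   ] r 0.2061 theta 51.9 F [-4.1 -0.3 -2.5] M [-0.14  1.37 -0.02] gap 0.0098
```

```bash
python3 -c "
from h import *
i=grab('side');crop(i,'d16',260,100,420,220,5)
i=grab('wrist','w16')
i=grab('scene');crop(i,'s16',250,120,410,250,5)"
```

```text
(no output)
```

View pics/d16.png

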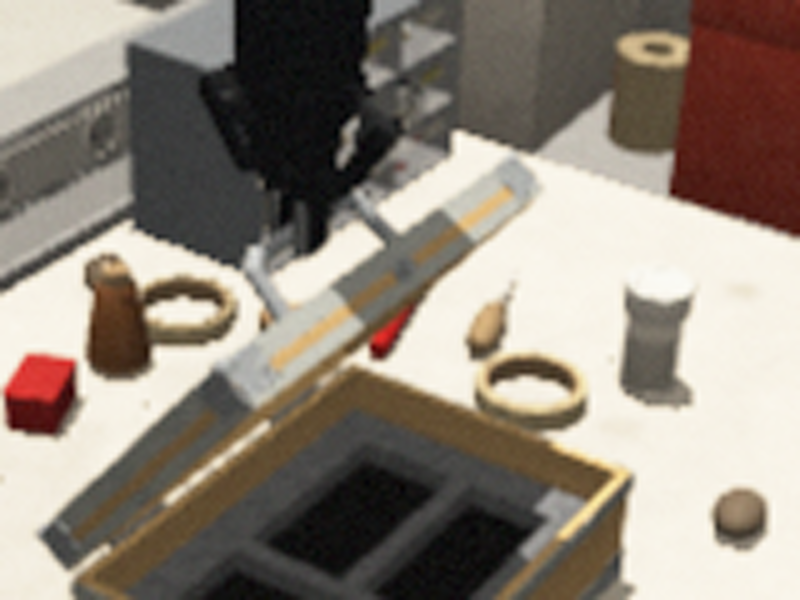

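View pics/w16.png

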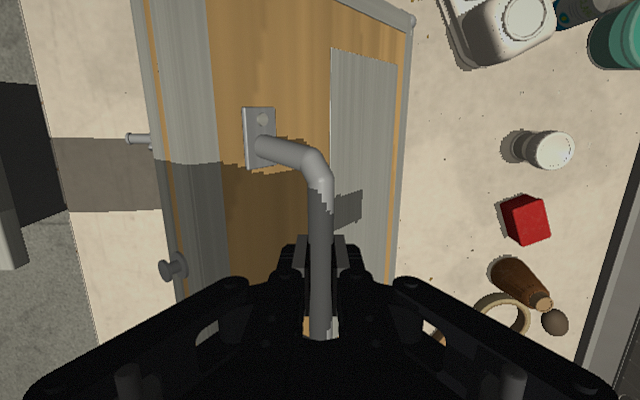

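View pics/s16.png

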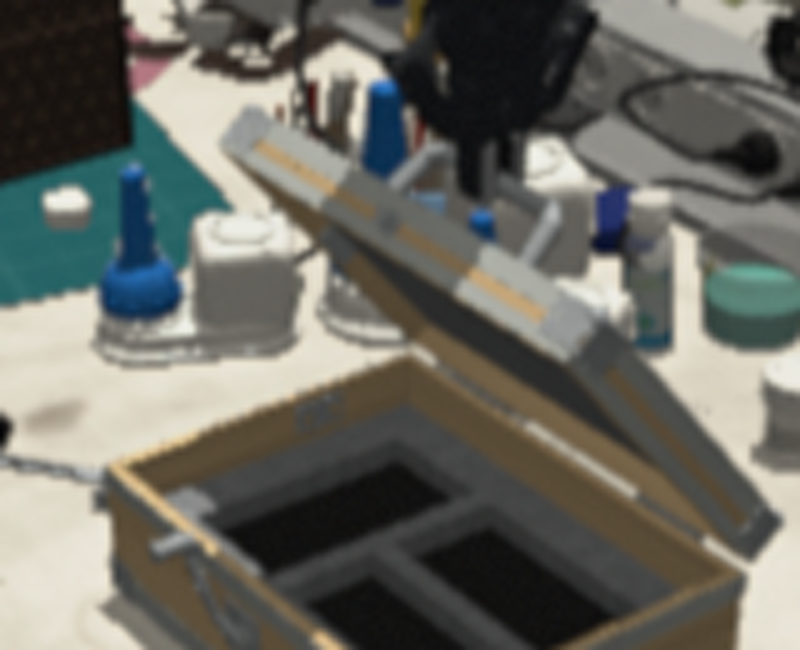

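Grip holds, fingers clear of the lid, lid at about 50°. Last 8°.

{"method": "step_arm", "body": {"increments": [{"fingers": 1,"x": 0,"y": 0.007,"z": -0.001,"twist": 0},{"fingers": 1,"x": 0,"y": 0.007,"z": -0.001,"twist": 0},{"fingers": 1,"x": 0,"y": 0.006,"z": 0,"twist": 0},{"fingers": 1,"x": 0,"y": 0.003,"z": 0,"twist": 0},{"fingers": 1,"x": 0,"y": 0,"z": 0,"twist": 0},{"fingers": 1,"x": 0,"y": 0,"z": 0,"twist": 0}]}}

```text
time: 18.0
eef_pos: [0.6367, 0.0138, 0.2857]
ee_rot: [[-0.013, 1.0, 0.009], [1.0, 0.013, -0.004], [-0.005, 0.009, -1.0]]
contact_force: [-4.1, -0.6, 1.5]
finger_gap: 0.0096
```

```bash
python3 a.py;python3 -c "
from h import *
i=grab('side','d17f');crop(i,'d17',260,100,420,220,5)
i=grab('wrist','w17')
i=grab('scene','s17f');crop(i,'s17',250,120,410,250,5)"; python3 a.py
```

```text
t 18.0 grasp [0.6366 0.0138 0.2967] zax [ 0.009 -0.004 -1.   ] r 0.2072 theta 58.8 F [-4.1 -0.6  1.5] M [-0.08  1.09  0.02] gap 0.0096
t 18.15 grasp [0.6365 0.0138 0.2966] zax [ 0.009 -0.004 -1.   ] r 0.2072 theta 58.8 F [-3.1  0.2  1.2] M [-0.08  0.95 -0.  ] gap 0.0094
```

View pics/d17.png

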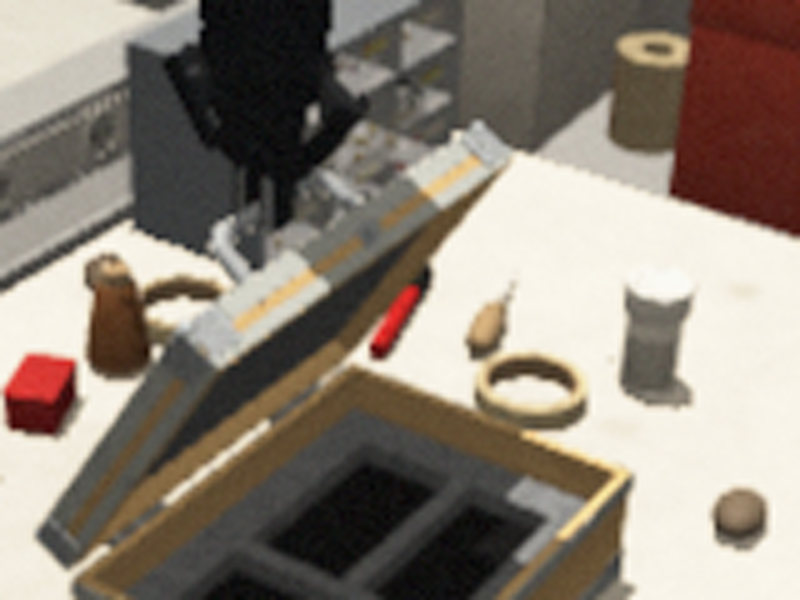

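View pics/s17.png

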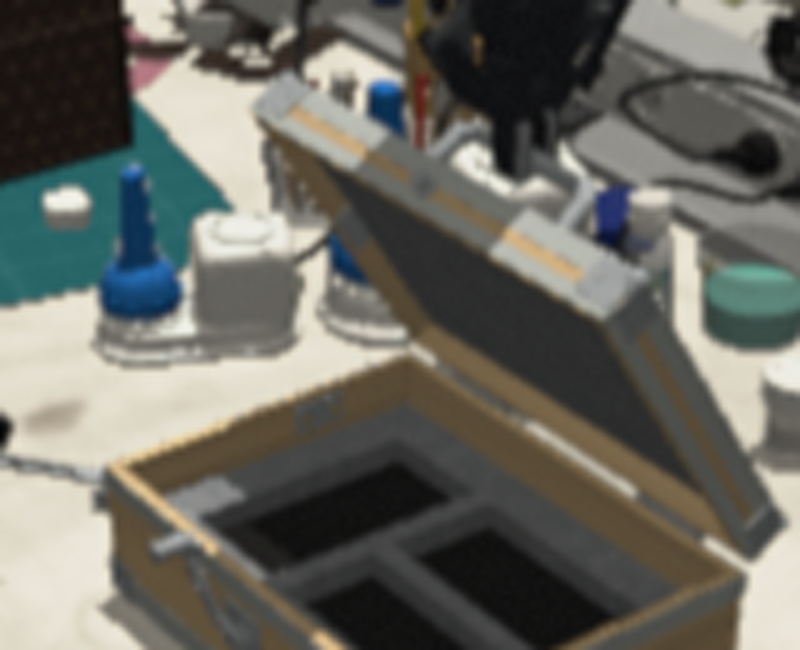

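View pics/w17.png

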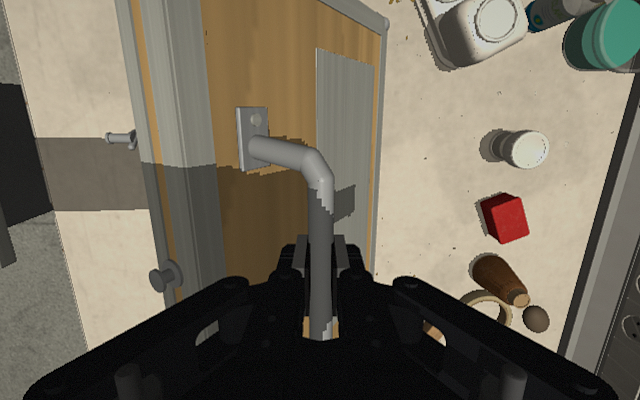

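Run:
```python
from h import *
c,s_=np.cos(.0187),np.sin(.0187)
def P(x,y,z,th):
    dx,dz=x-.115,z-.093;t=np.radians(th)
    x2=.115+dx*np.cos(t)+dz*np.sin(t); z2=.093-dx*np.sin(t)+dz*np.cos(t)
    return np.array([.5609+c*x2-s_*y,.0125+s_*x2+c*y,z2])
a=grab("scene");b=grab("side")
for n,i,x0,y0 in(("s18",a,250,120),("d18",b,260,100)):
    im=cv2.resize(i["color"][y0:y0+130,x0:x0+160,::-1],None,fx=5,fy=5,interpolation=cv2.INTER_CUBIC)
    for th,col in((56,(0,0,255)),(60,(0,255,0)),(64,(255,0,0))):
        for ed in([(-.11,-.15,.123),(-.11,.15,.123)],[(-.11,-.15,.093),(-.11,.15,.093)]):
            q=[tuple(int(v) for v in (proj(i,P(*e,th))-(x0,y0))*5) for e in ed];cv2.line(im,*q,col,1)
    cv2.imwrite(f"pics/{n}.png",im[:600])
```

```text
(no output)
```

View pics/s18.png

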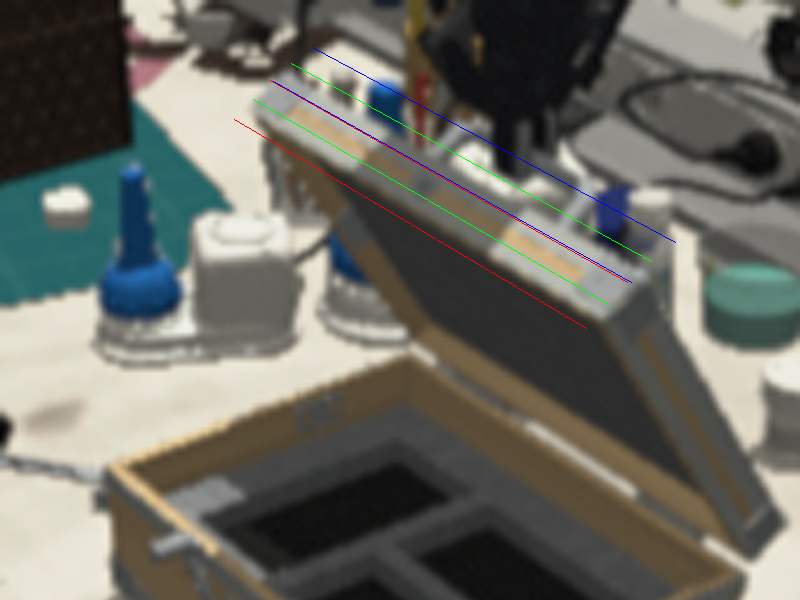

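View pics/d18.png

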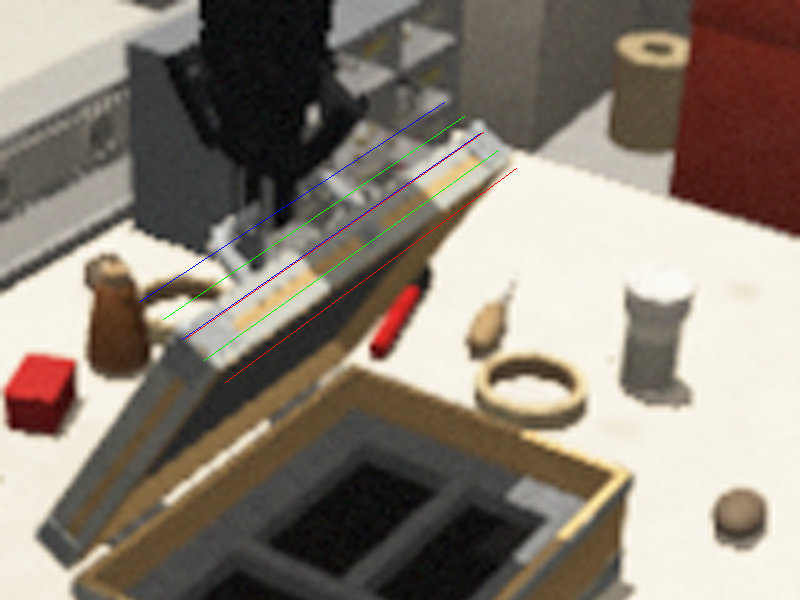

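Overlays put the lid near 58°, matching the arc estimate (58.8°). I'll nudge toward 60° and let it settle.

{"method": "step_arm", "body": {"increments": [{"fingers": 1,"x": 0,"y": 0.004,"z": 0,"twist": 0},{"fingers": 1,"x": 0,"y": 0.003,"z": 0,"twist": 0},{"fingers": 1,"x": 0,"y": 0,"z": 0,"twist": 0},{"fingers": 1,"x": 0,"y": 0,"z": 0,"twist": 0},{"fingers": 1,"x": 0,"y": 0,"z": 0,"twist": 0},{"fingers": 1,"x": 0,"y": 0,"z": 0,"twist": 0}]}}

```text
time: 18.85
eef_pos: [0.6429, 0.0139, 0.2868]
ee_rot: [[-0.013, 1.0, 0.009], [1.0, 0.013, -0.004], [-0.005, 0.009, -1.0]]
contact_force: [-3.1, -1.7, 3.5]
finger_gap: 0.0092
```

```bash
python3 a.py;python3 - <<'E'
from h import *
i=grab('side','d19');grab('scene','s19');print(arm.state()["joint_vel"].round(2))
crop(i,'d19c',260,100,420,220,5)
E
python3 a.py
```

```text
t 18.85 grasp [0.6428 0.0139 0.2978] zax [ 0.009 -0.004 -1.   ] r 0.2073 theta 60.6 F [-3.1 -1.7  3.5] M [-0.17  1.3  -0.04] gap 0.0092
[-0.08  0.02  0.03 -0.04  0.01 -0.04]
t 18.95 grasp [0.6428 0.0139 0.2978] zax [ 0.009 -0.004 -1.   ] r 0.2073 theta 60.6 F [-4.9 -0.4  2.8] M [-0.12  1.35 -0.04] gap 0.0099
```

View pics/d19c.png

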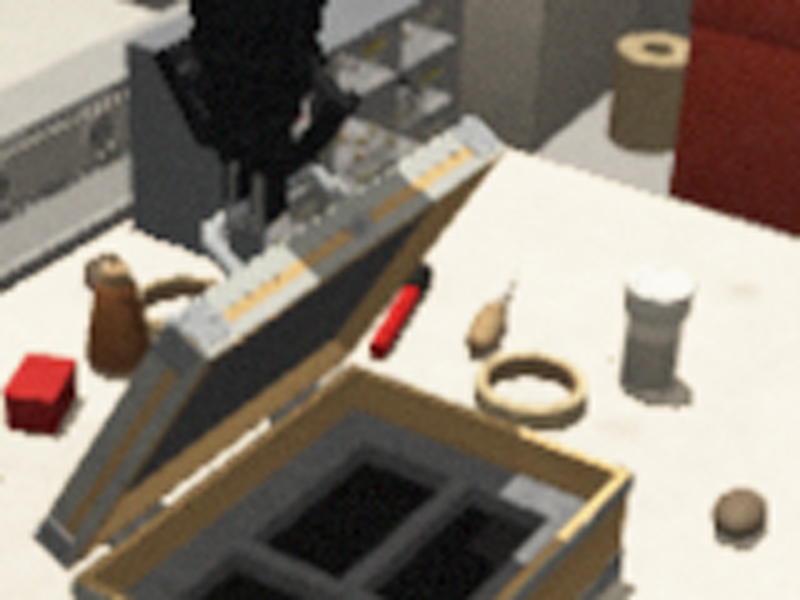

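View pics/d19.png

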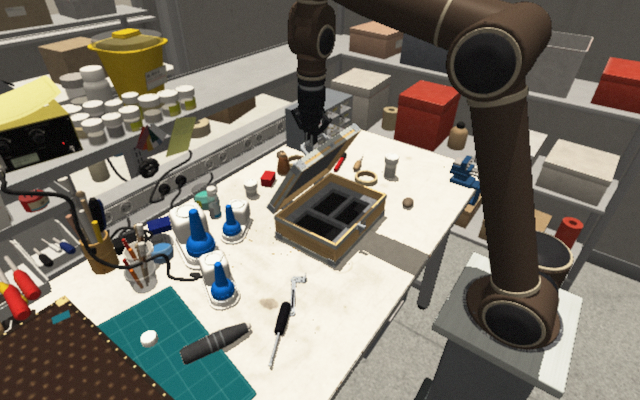

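The lid is at about 60° (front lower corner at (200,360) in the crop; 60° predicts (205,360)). It is still, and the stone is lying at (408,202) in the full view. Handing in.

```bash
python3 -c "
from workcell import arm
print(arm.hand_in())"; python3 a.py
```

```text
the job is handed in; nothing more can be done
None
the job is handed in; nothing more can be done
```

I finished all the steps and handed the job in at about 19 s, with the gripper holding the lid at about 60°. The hand-in gave no verdict.

- **Stone:** I lifted it off the lid and set it down at about (0.41, −0.25). The pictures show it lying flat and let go.
- **Catch:** I pushed the knob to the left. The last measurement put the catch at roughly 0.8 rad, well past the 0.4 rad needed.
- **Lid:** I gripped the handle bar and raised the lid along its arc. The arm's own position gives 60.6°, and the side camera view agrees with 60°. The arm was nearly still at the last reading, and the finger gap of 9–10 mm shows the bar still gripped.
- **Other items:** None looked moved in the last pictures, though I did not measure them.

Two readings disagreed slightly:
- **Bar position:** The grasp ended about 7 mm farther from the hinge than the nominal arc, so the bar probably sits nearer the fingertips than planned. The grip held, with outside forces of about 5 N.
- **Angle before the last nudge:** The pictures gave about 58° where the arm's position gave 58.8°.

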